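# Wipe the chips off a printing plate and show its label end

## Task

Take the wooden scraper block, wipe the three brass chips off the metal printing plate onto the bench, and stand the scraper back down on its sole on the bench. Then pick the plate up by its plain half (not the frosted half, which is the end with the small corner notch) and present it label up: centred over the bed of the grey viewing stand, lengthwise in line with it, the notched frosted end towards the stand's raised rail, level, and about 10 cm above the bench, touching nothing but the gripper. Finish holding it still there, do not put it down, and leave the tin, the jar and the wooden strip where they are.

Things in the scene. Friction and masses are not known exactly. Their poses are not given: they have to be found in the camera images.
- plate_center (a point): Centre of the bare metal printing plate, 140 x 56 x 10 mm (x, y, z), half-way up (5 mm above its underside). Lies flat and loose on the bench, label side up, at any yaw. +x points along its length to the frosted end, z is up out of the label face. One corner is cut away in a 14 x 14 mm square notch: the corner at +x, -y. A light matt frosted panel (the label area) covers the top face from x = +24 to +68 mm; the rest is plain. About 0.22 kg.
- plate: The same plate; this origin is the centre of its underside, same axes.
- label (a point): Point on the plate's top face in the frosted area, 45 mm from the plate's centre along +x.
- scraper_center (a point): Centre (24 mm above its sole) of the scraper block standing on the bench: 26 mm thick (x), 80 mm wide (y), 48 mm tall (z); the lowest 12 mm is a black rubber sole of the full 26 x 80 mm, above it a wooden body 26 x 76 mm. Same shape at yaw and yaw + pi. About 0.1 kg. It and the viewing stand may change sides.
- scraper: The same scraper block; this origin is the centre of its sole, same axes.
- chip0_center (a point): Centre of a loose brass chip, 16 x 14 x 8 mm, 15 g, one of three alike; it starts flat on the plate's top face.
- chip1_center (a point): Centre of a loose brass chip, 16 x 14 x 8 mm, 15 g, one of three alike; it starts flat on the plate's top face.
- chip2_center (a point): Centre of a loose brass chip, 16 x 14 x 8 mm, 15 g, one of three alike; it starts flat on the plate's top face.
- stand: Grey viewing stand fixed to the bench: flat bed 160 x 90 x 18 mm (x, y, z) with a rail 12 mm thick standing across its +x end, the rail's top 48 mm above the bench. Origin: centre of the underside, on the bench. +x points along its length to the rail.
- tin: Bystander: dark round tin, 72 mm wide, 55 mm tall, beyond the work. Origin: centre of its underside.
- jar: Bystander: brown glass jar, 56 mm wide, 80 mm tall, beyond the work. Origin: centre of its underside.
- furniture: Bystander: pale wooden spacing strip, 30 x 140 x 22 mm, beyond the work. Origin: centre of its underside.
Not all that is in view belongs to the job. Of the things that look like the plate, the smaller one is meant. Of the things that look like the scraper, the larger one is meant.

How it is judged:
By the outcome, as a careful person would: the job done as asked, in the order asked, and still so for the second after the job is handed in, while the arm keeps its last pose, push and grip.
It also fails if it takes over 61 s, if anything falls off the work surface, if the arm or the gripper's body presses on something with over 40 N, if the wrist force passes 120 N, or if a joint passes its speed limit or range.

## Robot

A 6-joint arm with a two-finger parallel gripper is mounted at the origin on the work surface. World frame = base frame: x ahead of the robot, y to its left, z up, the work surface at z = 0. Lengths are in mm, angles in rad, forces in N, time in s.
With the tool pointing down it reaches from about 275 to 1000 mm from the base axis. Payload 8.4 kg.
Tool frame: the origin (TCP) lies midway between the tips of the shut fingers; the grasp point (between the pads) lies 19 mm behind it; z points along the fingers, x is the direction in which the jaws open and shut, and the axes are right-handed (so a half turn about z gives the same grasp; the last joint's range is limited). The gripper opens to 85 mm and grips with 20 to 120 N. Pads are 22 mm wide; open, the fingers measure 114 mm over their backs; the gripper's body (76 mm by 85 mm) begins 54 mm behind the grasp point. The pads swing forward as they close: fully open they stand 13 mm farther back than shut.
Start: joints at [-1.149, 0.353, 1.633, -0, 1.155, -0.002], TCP at [257.016, -569.711, 231.281] pointing down, gripper open.
Joint ranges: [-2.63, 2.63], [-0.92, 2.1], [0.06, 2.66], [-1.3, 4.44], [0, 2.69], [-3.02, 3.02]. Speed limits (rad/s): [2.22, 2.22, 2.79, 3.14, 3.14, 3.14].

## Interface

Orientations are given as [roll, pitch, yaw] about the fixed x, y, z axes, in that order (R = Rz(yaw) Ry(pitch) Rx(roll)).
In Python, from rig import sense, grab_frame, camera_model, job gives the robot as it stands.
- The arm moves only by the tool arm_command, never from a script. Its argument "plan" is a list of rows, each an object with "translation": the shift along the tool's x, y, z in cm, a list of three; "twist": the turn about the tool's z in rad; "gripper": the opening, from 0 (shut) to 1 (fully open). A call has exactly 5 rows; each row is the pose to reach, as a shift and turn from the pose measured when the call began, along the tool's axes at that moment; what a row does not reach only later rows make up. A row lasts 1/12 s, in which the tool goes at most 41.7 mm and 7.16 degrees, less where a joint would pass 70% of its speed; a pose out of reach is approached as far as the arm can. A call with a gripper value outside its range is refused whole. The fingers move at their own pace and stop on an object; "squeeze" is the grip in N (left out, the last holds). Time passes only in rows, so rows that repeat a pose let the fingers close, or fill a call up. It gives the time, the measured TCP pose, the force and the opening at its end, in the units of the state.
- sense(): the state, without advancing time (a new reading comes with each control period).
- grab_frame(name): name is "side" or "top" or "wrist"; returns the picture (384x512x3 uint8, blue, green, red); there is no depth.
- camera_model(name): a dict with "fx", "fy", "cx", "cy" (pixels), "pose" (4x4, takes a point from camera to world coordinates). Camera axes: x right, y down, z forward; pixel columns grow to the right and rows downward; lengths in mm; the calibration is good to about 2 mm. The wrist camera is an equidistant fisheye: a pixel r from the principal point sees the ray r / f radians off the axis. A picture is of the moment at which its call begins: read the wrist's pose just before it. camera_model takes no time and is no camera call; for the wrist camera it gives the pose at the moment of the call.
- job.sign_off(): hands the job in, once; it reports no verdict.
The state is a dict: "clock": time; "qpos": joint angles; "qvel": joint speeds; "joint_efforts": joint torques, N m; "eef_pos": TCP position; "tcp_rot": TCP orientation; "contact_force": force on the tool from outside, world axes, zero at the start; "wrist_torque": the same for the moment, N m; "opening": opening from 0.0 (shut) to 1.0 (fully open).
Only numpy, scipy, OpenCV 4.12 (cv2) and the standard library are available. Lean on these libraries where they do the work, as an engineer would, in place of code of your own. Each camera call takes 0.05 s, during which the arm holds its last target.

## Working session

There is one attempt and no reset: what is moved stays moved. The work goes in short steps, Python scripts to look and compute and a tool call to move; the robot and the scene stay as the last step left them, time stands still between calls to the robot, and variables do not carry over. Pictures are saved under pics/ and viewed, and the job is handed in when it is done.

Besides the shell and the picture viewer there is one more tool, called after "Emit:" as name(argument=value, ...), one argument or row to a line, values as JSON. arm_command: Moves the arm, as the interface text tells. Its arguments: {"type":"object","properties":{"plan":{"type":"array","items":{"type":"object","properties":{"translation":{"type":"array","items":{"type":"number"}},"twist":{"type":"number"},"gripper":{"type":"number"}}}},"squeeze":{"type":"number"}},"required":["plan"]}

```bash
ls; mkdir -p pics; python3 - <<'E'
from rig import sense, grab_frame, camera_model, job
import cv2
s=sense();print(s)
for n in("side","top","wrist"):
    cv2.imwrite(f"pics/a_{n}.png",grab_frame(n))
    m=camera_model(n);print(n,m["fx"],m["fy"],m["cx"],m["cy"]);print(m["pose"])
E
```

```text
pics
{'clock': 0.0, 'qpos': array([-1.14940082e+00,  3.53662501e-01,  1.63412650e+00, -3.18772569e-05,
        1.15520439e+00, -2.43011041e-03]), 'qvel': array([ 0.00019545, -0.00255801,  0.00142411, -0.00100493, -0.00139171,
        0.00157504]), 'joint_efforts': array([-1.41817949e-03, -6.05264139e+01, -3.42062867e+01,  4.52296274e-05,
        9.60450416e-03, -1.91656738e-06]), 'eef_pos': array([ 256.81144222, -569.28069568,  230.55598439]), 'tcp_rot': array([ 3.14156691e+00,  1.40081050e-03, -1.14695783e+00]), 'contact_force': array([ 0.02720865, -0.28042047,  0.62048281]), 'wrist_torque': array([ 0.03962497,  0.02119269, -0.03432119]), 'opening': 1.0005459026920243}
side 446.6464600139195 446.6464600139195 251.8954231471926 185.1281654307021
[[-7.98314595e-01 -3.40270854e-01  4.96899943e-01  5.14338228e+01]
 [-6.01992411e-01  4.27180545e-01 -6.74627245e-01  7.12885525e+02]
 [ 1.72900006e-02 -8.37694770e-01 -5.45864936e-01  6.34000227e+02]
 [ 0.00000000e+00  0.00000000e+00  0.00000000e+00  1.00000000e+00]]
top 498.7334961968189 498.7334961968189 264.75059213185466 184.0164165557746
[[ 4.59159940e-03 -9.80301698e-01  1.97452520e-01  3.55173789e+02]
 [-9.99730876e-01 -9.93474390e-06  2.31986132e-02 -1.51696356e+01]
 [-2.27396783e-02 -1.97505900e-01 -9.80037921e-01  1.06903083e+03]
 [ 0.00000000e+00  0.00000000e+00  0.00000000e+00  1.00000000e+00]]
wrist 297.3186396354542 297.3186396354542 254.59798953279082 185.76341645731085
[[ 4.11199669e-01 -8.61403307e-01 -2.98159646e-01  3.34328800e+02]
 [-9.11545111e-01 -3.88790476e-01 -1.33893525e-01 -5.36162802e+02]
 [-5.85305524e-04  3.26842941e-01 -9.45078488e-01  3.73627730e+02]
 [ 0.00000000e+00  0.00000000e+00  0.00000000e+00  1.00000000e+00]]
```

View pics/a_side.png

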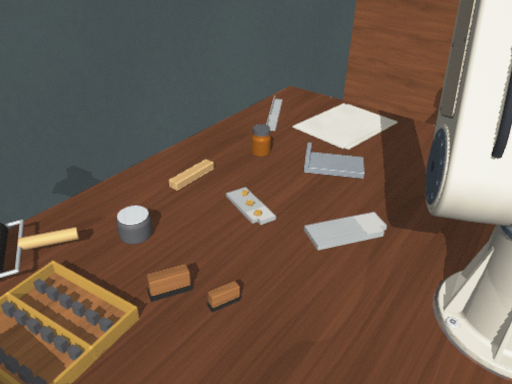

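View pics/a_top.png

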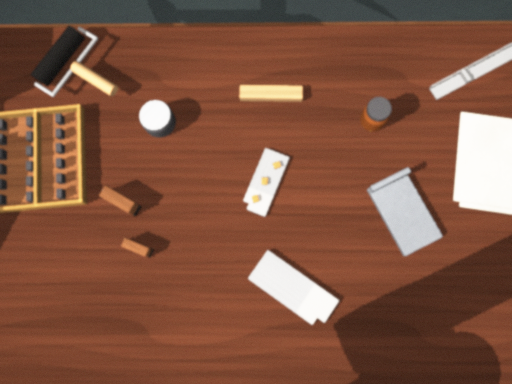

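View pics/a_wrist.png

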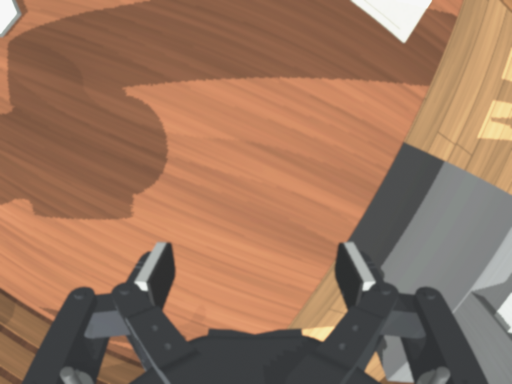

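The top view shows the small plate at about (267,182) carrying three chips, with the large decoy plate at (294,286). The larger scraper is at (120,200), its decoy at (137,246). The stand is at (405,212) with its rail at the upper-left end. Next I'll zoom in and measure.

```bash
cat > h.py <<'E'
import numpy as np,cv2
from rig import sense, grab_frame, camera_model, job
def cast(m,uv,z):
    uv=np.atleast_2d(np.array(uv,float));P=m["pose"]
    x=(uv[:,0]-m["cx"])/m["fx"];y=(uv[:,1]-m["cy"])/m["fy"]
    d=np.c_[x,y,np.ones(len(x))]@P[:3,:3].T
    o=P[:3,3];t=(z-o[2])/d[:,2]
    return o+d*t[:,None]
def proj(m,X):
    P=m["pose"];c=(np.atleast_2d(X)-P[:3,3])@P[:3,:3]
    return np.c_[m["fx"]*c[:,0]/c[:,2]+m["cx"],m["fy"]*c[:,1]/c[:,2]+m["cy"]]
E
python3 - <<'E'
import cv2,numpy as np
a=cv2.imread("pics/a_top.png")
def crop(im,x,y,w,h,s): return cv2.resize(im[y:y+h,x:x+w],None,fx=s,fy=s,interpolation=cv2.INTER_CUBIC)
b=cv2.imread("pics/a_side.png")
r1=np.hstack([crop(a,230,140,80,80,5),crop(a,90,175,80,80,5)])
cv2.imwrite("pics/z1.png",r1)
cv2.imwrite("pics/z2.png",np.hstack([crop(a,355,155,100,100,4),crop(b,215,175,70,70,5)[:400,:350] if 0 else cv2.resize(b[175:235,215:285],(400,400))]))
cv2.imwrite("pics/z3.png",cv2.resize(b[250:320,130:250],(720,420),interpolation=cv2.INTER_CUBIC))
E
```

```text
(no output)
```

View pics/z1.png

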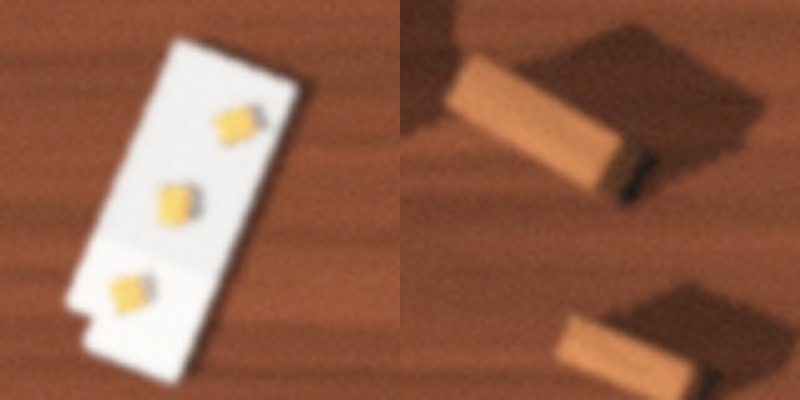

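View pics/z2.png

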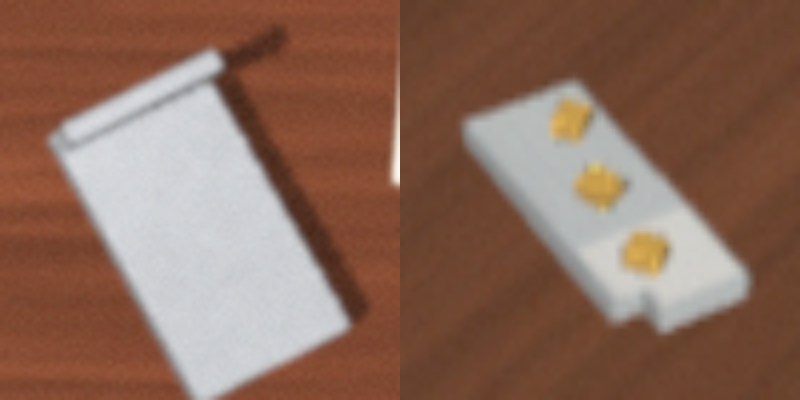

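View pics/z3.png

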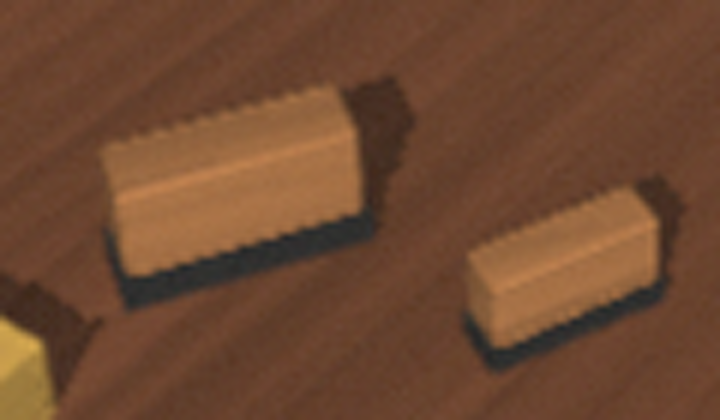

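The plate's notch and frosted end point toward the bottom of the top view (towards the robot). The stand's rail is at its upper-left end. Now for mask-based measurements.

```bash
python3 - <<'E'
from h import *
a=cv2.imread("pics/a_top.png");m=camera_model("top")
hsv=cv2.cvtColor(a,cv2.COLOR_BGR2HSV)
def biggest(mask,roi):
    k=np.zeros_like(mask);x,y,w,h=roi;k[y:y+h,x:x+w]=mask[y:y+h,x:x+w]
    c=max(cv2.findContours(k,cv2.RETR_EXTERNAL,cv2.CHAIN_APPROX_NONE)[0],key=cv2.contourArea);return c[:,0].astype(float),k
def rect(pts):
    r=cv2.minAreaRect(pts[:,:2].astype(np.float32));b=cv2.boxPoints(r)
    e=b[1]-b[0];f=b[2]-b[1]
    l=e if np.linalg.norm(e)>np.linalg.norm(f) else f
    return np.array(r[0]),sorted(r[1]),np.arctan2(l[1],l[0]),b
white=((hsv[...,1]<70)&(hsv[...,2]>120)).astype(np.uint8)
yel=((hsv[...,0]>12)&(hsv[...,0]<30)&(hsv[...,1]>70)&(hsv[...,2]>180)).astype(np.uint8)
c,_=biggest(white|yel,(235,140,62,82));print("plate",rect(cast(m,c,10)))
c,_=biggest(white,(360,160,90,100));print("stand bed z18",rect(cast(m,c,18)))
k=np.zeros_like(yel);k[140:222,235:297]=yel[140:222,235:297]
n,l,st,ce=cv2.connectedComponentsWithStats(k)
for i in range(1,n):
    if st[i,4]>10: print("chip",st[i,4],cast(m,ce[i],18))
wood=((hsv[...,0]<16)&(hsv[...,1]>100)&(hsv[...,2]>165)).astype(np.uint8)
for roi in((95,180,50,40),(115,232,42,30)):
    c,k=biggest(wood,roi);print("scr",cv2.contourArea(c.astype(np.float32)),rect(cast(m,c,48)))
# side
b=cv2.imread("pics/a_side.png");ms=camera_model("side")
# stand corners by hand from zoom: bed near corners at z18 / rail top z48
P=lambda x,y:(355+x/4,155+y/4)
for n,q,z in(("bedA",P(352,324),18),("bedB",P(203,402),18),("railtopL out",P(50,133),48),("railtopR out",P(215,48),48),("railtopR in",P(224,70),48),("railtopL in",P(70,145),48)):
    print(n,cast(m,q,z)[0].round(1))
E
```

```text
plate (array([574.68774414,   9.41277313]), [60.57572937011719, 145.47201538085938], np.float32(-0.3824449), array([[495.9034  ,   8.457405],
       [630.86584 , -45.83129 ],
       [653.47205 ,  10.368141],
       [518.50964 ,  64.65684 ]], dtype=float32))
stand bed z18 (array([ 509.26678467, -288.16824341]), [104.50897216796875, 164.84683227539062], np.float32(0.46219388), array([[ 412.19058, -278.15015],
       [ 458.7925 , -371.69366],
       [ 606.343  , -298.18634],
       [ 559.7411 , -204.64282]], dtype=float32))
chip 44 [[609.6511465  -15.74800006  18.        ]]
chip 44 [[574.65399812  10.28471039  18.        ]]
chip 38 [[535.84376892  30.03433302  18.        ]]
scr 357.0 (array([528.12475586, 320.32583618]), [25.16597557067871, 72.56153106689453], np.float32(1.0699136), array([[499.66544, 294.5442 ],
       [521.74005, 282.45947],
       [556.5841 , 346.10748],
       [534.50946, 358.1922 ]], dtype=float32))
scr 214.5 (array([429.03240967, 276.24938965]), [18.684078216552734, 55.36244201660156], np.float32(1.1818763), array([[409.8916 , 254.17781],
       [427.18036, 247.09303],
       [448.17322, 298.32098],
       [430.88446, 305.40576]], dtype=float32))
bedA [ 456.2 -363.3   18. ]
bedB [ 415.5 -283.9   18. ]
railtopL out [ 551.9 -204.4   48. ]
railtopR out [ 597.2 -291.8   48. ]
railtopR in [ 585.4 -295.8   48. ]
railtopL in [ 545.6 -214.4   48. ]
```

```bash
cat >> h.py <<'E'
def goto(x,y,z,yaw):
    s=sense();p=s["eef_pos"];r,pi,ya=s["tcp_rot"]
    from scipy.spatial.transform import Rotation as Ro
    R=Ro.from_euler("xyz",[r,pi,ya]).as_matrix()
    d=R.T@(np.array([x,y,z])-p)/10
    tw=-((yaw-ya+np.pi)%(2*np.pi)-np.pi)
    print("t=%.2f"%s["clock"],"shift cm",d.round(2),"twist %.3f"%tw,"q",s["qpos"].round(2),"pos",p.round(1),"F",s["contact_force"].round(1),"op %.3f"%s["opening"])
E
python3 - <<'E'
from h import *
ms=camera_model("side");m=camera_model("top")
P=lambda x,y:(130+x/6,250+y/6)
c=cast(ms,[P(103,148),P(335,85),P(358,133),P(120,198)],48)
print("scr top side",c.round(1),c.mean(0).round(1),"yaw",np.arctan2(*(c[0]-c[1])[1::-1]),np.arctan2(*(c[3]-c[2])[1::-1]))
c=cast(ms,[P(128,308),P(375,235)],0);print("sole bottom edge",c.round(1),np.linalg.norm(c[0]-c[1]),np.arctan2(*(c[0]-c[1])[1::-1]))
# plate side zoom: scale 400/70, 400/60
Q=lambda x,y:(215+x*70/400,175+y*60/400)
c=cast(ms,[Q(465,122) if 0 else Q(65,122),Q(177,82),Q(350,275)],10);print("plate side",c.round(1),"centre",((c[0]+c[2])/2).round(1),np.linalg.norm(c[1]-c[0]),np.linalg.norm(c[2]-c[1]))
c=cast(m,[(230+178/5,140+38/5),(230+300/5,140+85/5),(230+183/5,140+384/5),(230+65/5,140+303/5)],10);print("plate top corners",c.round(1),((c[1]*0+c[0]+c[2])/2).round(1))
# stand from side
b=cv2.imread("pics/a_side.png");cv2.imwrite("pics/z4.png",cv2.resize(b[135:185,295:375],(800,500),interpolation=cv2.INTER_CUBIC))
goto(528,320,130,-.50)
E
```

```text
scr top side [[554.2 347.3  48. ]
 [518.1 283.9  48. ]
 [497.7 294.9  48. ]
 [534.4 358.4  48. ]] [526.1 321.1  48. ] yaw 1.0530559048602794 1.045733259200321
sole bottom edge [[537.1 359.5   0. ]
 [498.2 290.6   0. ]] 79.08878898723708 1.05654126953025
plate side [[646.7  10.9  10. ]
 [625.1 -40.9  10. ]
 [495.8  11.9  10. ]] centre [571.3  11.4  10. ] 56.10181535859424 139.66880892081494
plate top corners [[650.2   8.4  10. ]
 [628.8 -45.1  10. ]
 [497.    5.6  10. ]
 [532.1  56.6  10. ]] [573.6   7.   10. ]
t=0.15 shift cm [-69.91 -61.29  10.15] twist -0.647 q [-1.15  0.35  1.63  0.    1.16 -0.  ] pos [ 256.9 -569.4  230.7] F [-0.  -0.8 -0.3] op 1.006
```

View pics/z4.png

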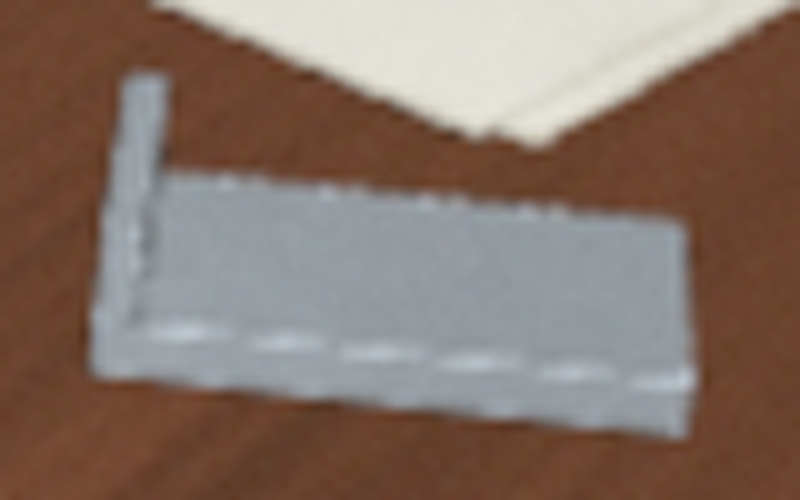

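Emit:
arm_command(
  plan=[
    {"translation": [-69.9, -61.3, 4], "twist": 0, "gripper": 0.7},
    {"translation": [-69.9, -61.3, 4], "twist": 0, "gripper": 0.7},
    {"translation": [-69.9, -61.3, 4], "twist": 0, "gripper": 0.7},
    {"translation": [-69.9, -61.3, 4], "twist": 0, "gripper": 0.7},
    {"translation": [-69.9, -61.3, 4], "twist": 0, "gripper": 0.7},
  ],
  squeeze=50,
)

```text
clock: 0.57
eef_pos: [317.6, -368.7, 222.0]
tcp_rot: [3.142, 0.001, -1.148]
contact_force: [0.7, 1.1, 0.0]
opening: 0.701
```

```bash
python3 -c "
from h import *
goto(527,320.5,130,-.512)
ms=camera_model('side')
print(cast(ms,[(304.2,172.5),(363.5,178.8)],0).round(1),cast(ms,[(364.3,172.8),(363.5,156.8)],18).round(1))"
```

```text
t=0.57 shift cm [-54.23 -47.39   9.28] twist -0.636 q [-0.86  0.15  1.93  0.    1.07  0.28] pos [ 317.6 -368.7  222. ] F [0.7 1.1 0. ] op 0.701
[[ 554.9 -210.     0. ]
 [ 413.2 -281.9    0. ]] [[ 414.3 -282.8   18. ]
 [ 453.8 -361.9   18. ]]
```

Emit:
arm_command(
  plan=[
    {"translation": [-54.2, -47.4, 4], "twist": 0, "gripper": 0.7},
    {"translation": [-54.2, -47.4, 4], "twist": 0, "gripper": 0.7},
    {"translation": [-54.2, -47.4, 4], "twist": 0, "gripper": 0.7},
    {"translation": [-54.2, -47.4, 4], "twist": 0, "gripper": 0.7},
    {"translation": [-54.2, -47.4, 4], "twist": 0, "gripper": 0.7},
  ],
)

```text
clock: 0.98
eef_pos: [378.0, -169.7, 210.9]
tcp_rot: [-3.141, 0.001, -1.148]
contact_force: [1.9, -0.5, -0.6]
opening: 0.695
```

Emit:
arm_command(
  plan=[
    {"translation": [-38.5, -33.6, 4], "twist": -0.12, "gripper": 0.7},
    {"translation": [-38.5, -33.6, 4], "twist": -0.24, "gripper": 0.7},
    {"translation": [-38.5, -33.6, 4], "twist": -0.36, "gripper": 0.7},
    {"translation": [-38.5, -33.6, 4], "twist": -0.48, "gripper": 0.7},
    {"translation": [-38.5, -33.6, 4], "twist": -0.6, "gripper": 0.7},
  ],
)

```text
clock: 1.4
eef_pos: [438.3, 29.4, 195.0]
tcp_rot: [-3.14, 0.0, -0.542]
contact_force: [0.5, -1.8, -0.6]
opening: 0.699
```

```bash
python3 -c "
from h import *
goto(527,320.5,100,-.512)"
```

```text
t=1.40 shift cm [ -7.41 -29.5    9.53] twist -0.030 q [0.06 0.1  2.05 0.   0.99 0.6 ] pos [438.3  29.4 195. ] F [ 0.5 -1.8 -0.6] op 0.699
```

Emit:
arm_command(
  plan=[
    {"translation": [-7.4, -29.5, 8], "twist": -0.03, "gripper": 0.7},
    {"translation": [-7.4, -29.5, 8], "twist": -0.03, "gripper": 0.7},
    {"translation": [-7.4, -29.5, 8], "twist": -0.03, "gripper": 0.7},
    {"translation": [-7.4, -29.5, 8], "twist": -0.03, "gripper": 0.7},
    {"translation": [-7.4, -29.5, 8], "twist": -0.03, "gripper": 0.7},
  ],
)

```text
clock: 1.82
eef_pos: [496.7, 222.4, 141.9]
tcp_rot: [-3.141, 0.0, -0.512]
contact_force: [1.6, -0.1, 0.7]
opening: 0.704
```

```bash
python3 -c "
from h import *
goto(527,320.5,100,-.512)"
```

```text
t=1.82 shift cm [ -2.16 -10.03   4.2 ] twist 0.000 q [0.42 0.33 1.89 0.   0.92 0.93] pos [496.7 222.4 141.9] F [ 1.6 -0.1  0.7] op 0.704
```

Emit:
arm_command(
  plan=[
    {"translation": [-2.16, -10.03, 3], "twist": 0, "gripper": 0.7},
    {"translation": [-2.16, -10.03, 3], "twist": 0, "gripper": 0.7},
    {"translation": [-2.16, -10.03, 4.2], "twist": 0, "gripper": 0.7},
    {"translation": [-2.16, -10.03, 4.2], "twist": 0, "gripper": 0.7},
    {"translation": [-2.16, -10.03, 4.2], "twist": 0, "gripper": 0.7},
  ],
)

```text
clock: 2.23
eef_pos: [526.1, 321.1, 98.3]
tcp_rot: [3.14, 0.002, -0.51]
contact_force: [-0.1, -0.4, 1.3]
opening: 0.7
```

```bash
python3 -c "
from h import *
goto(527,320.5,14,-.512)
cv2.imwrite('pics/b.png',grab_frame('wrist'))"
```

```text
t=2.23 shift cm [ 0.12 -0.01  8.43] twist 0.002 q [0.55 0.49 1.75 0.   0.9  1.05] pos [526.1 321.1  98.3] F [-0.1 -0.4  1.3] op 0.700
```

View pics/b.png

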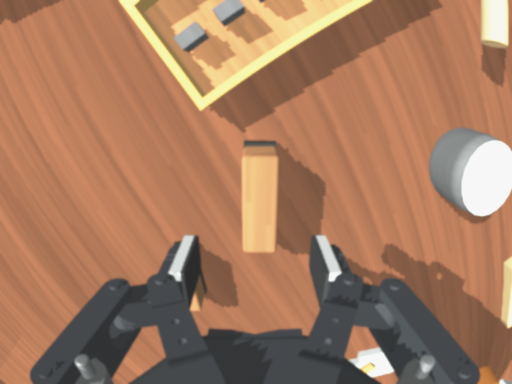

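The wrist view shows the scraper at (260,195), aligned and midway between the fingers. The decoy at (197,297) is clear of the descent.

Emit:
arm_command(
  plan=[
    {"translation": [0.1, 0, 3], "twist": 0, "gripper": 0.7},
    {"translation": [0.1, 0, 5], "twist": 0, "gripper": 0.7},
    {"translation": [0.1, 0, 7], "twist": 0, "gripper": 0.7},
    {"translation": [0.1, 0, 8.4], "twist": 0, "gripper": 0.7},
    {"translation": [0.1, 0, 8.4], "twist": 0, "gripper": 0.7},
  ],
)

```text
clock: 2.7
eef_pos: [525.6, 317.6, 13.3]
tcp_rot: [3.137, 0.003, -0.512]
contact_force: [-0.7, 0.9, 0.3]
opening: 0.699
```

Emit:
arm_command(
  plan=[
    {"translation": [0, 0, 0], "twist": 0, "gripper": 0.1},
    {"translation": [0, 0, 0], "twist": 0, "gripper": 0.1},
    {"translation": [0, 0, 0], "twist": 0, "gripper": 0.1},
    {"translation": [0, 0, 0], "twist": 0, "gripper": 0.1},
    {"translation": [0, 0, 0], "twist": 0, "gripper": 0.1},
  ],
)

```text
clock: 3.12
eef_pos: [526.5, 318.0, 14.8]
tcp_rot: [3.139, 0.002, -0.512]
contact_force: [-1.1, -1.4, 6.6]
opening: 0.297
```

```bash
python3 -c "
from h import *
goto(527,320.5,14,-.512)
print(sense()['tcp_rot'])"
```

```text
t=3.12 shift cm [-0.07 -0.24  0.08] twist 0.000 q [0.54 0.61 1.79 0.   0.75 1.05] pos [526.5 318.   14.8] F [-1.1 -1.4  6.6] op 0.297
[ 3.13899069e+00  1.75994108e-03 -5.11784479e-01]
```

Emit:
arm_command(
  plan=[
    {"translation": [0, 0, -2], "twist": 0, "gripper": 0.1},
    {"translation": [0, 0, -4], "twist": 0, "gripper": 0.1},
    {"translation": [0, 0, -6], "twist": 0, "gripper": 0.1},
    {"translation": [0, 0, -7], "twist": 0, "gripper": 0.1},
    {"translation": [0, 0, -7], "twist": 0, "gripper": 0.1},
  ],
)

```text
clock: 3.53
eef_pos: [528.1, 319.0, 87.5]
tcp_rot: [-3.14, -0.0, -0.512]
contact_force: [0.9, 0.6, -1.8]
opening: 0.298
```

```bash
python3 -c "
from h import *
cv2.imwrite('pics/c.png',grab_frame('side')[180:330,90:290])
goto(651.4,-22.7,75,-.382)
m=camera_model('top');print('tin,jar,strip',cast(m,[(157,118),(378,105),(271,93)],50))"
```

```text
t=3.58 shift cm [27.53 23.68  1.09] twist -0.130 q [0.54 0.51 1.76 0.   0.87 1.05] pos [527.3 318.6  85.9] F [-0.1  0.2 -1.2] op 0.294
tin,jar,strip [[ 705.47508095  241.6764601    50.        ]
 [ 733.13580713 -232.89610795   50.        ]
 [ 761.38181169   -3.65146842   50.        ]]
```

View pics/c.png

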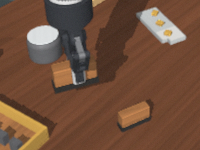

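The side view shows the scraper held level in the gripper. Moving to the plate's plain end.

Emit:
arm_command(
  plan=[
    {"translation": [27.5, 23.7, 1], "twist": -0.05, "gripper": 0.1},
    {"translation": [27.5, 23.7, 1], "twist": -0.13, "gripper": 0.1},
    {"translation": [27.5, 23.7, 1], "twist": -0.13, "gripper": 0.1},
    {"translation": [27.5, 23.7, 1], "twist": -0.13, "gripper": 0.1},
    {"translation": [27.5, 23.7, 1], "twist": -0.13, "gripper": 0.1},
  ],
)

```text
clock: 4.0
eef_pos: [597.4, 120.6, 78.1]
tcp_rot: [3.14, 0.002, -0.381]
contact_force: [0.8, 0.4, -0.0]
opening: 0.301
```

```bash
python3 -c "
from h import *
goto(651.4,-22.7,60,-.382)"
```

```text
t=4.00 shift cm [10.34 11.29  1.81] twist 0.001 q [0.2  0.51 1.78 0.   0.86 0.58] pos [597.4 120.6  78.1] F [ 0.8  0.4 -0. ] op 0.301
```

Emit:
arm_command(
  plan=[
    {"translation": [10.3, 11.3, 1], "twist": 0, "gripper": 0.1},
    {"translation": [10.3, 11.3, 1], "twist": 0, "gripper": 0.1},
    {"translation": [10.3, 11.3, 1], "twist": 0, "gripper": 0.1},
    {"translation": [10.3, 11.3, 1], "twist": 0, "gripper": 0.1},
    {"translation": [10.3, 11.3, 1.8], "twist": 0, "gripper": 0.1},
  ],
)

```text
clock: 4.42
eef_pos: [652.9, -28.1, 59.4]
tcp_rot: [3.14, -0.0, -0.385]
contact_force: [-0.8, -0.4, -0.5]
opening: 0.298
```

```bash
python3 -c "
from h import *
goto(654,-23.7,26.5,-.382)
cv2.imwrite('pics/d.png',grab_frame('side')[140:290,160:360]);cv2.imwrite('pics/dw.png',grab_frame('wrist'))"
```

```text
t=4.42 shift cm [-0.06 -0.45  3.29] twist -0.003 q [-0.04  0.59  1.69 -0.    0.87  0.34] pos [652.9 -28.1  59.4] F [-0.8 -0.4 -0.5] op 0.298
```

View pics/dw.png

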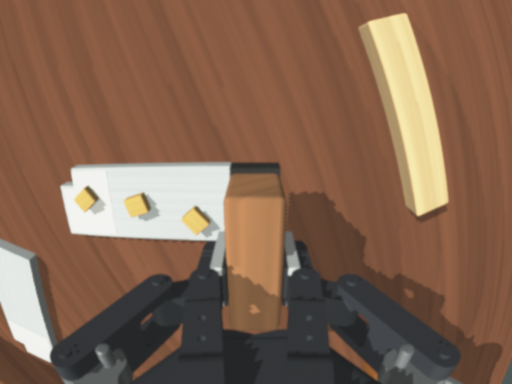

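Emit:
arm_command(
  plan=[
    {"translation": [0, -0.45, 1], "twist": 0, "gripper": 0.1},
    {"translation": [0, -0.45, 2], "twist": 0, "gripper": 0.1},
    {"translation": [0, -0.45, 3], "twist": 0, "gripper": 0.1},
    {"translation": [0, -0.45, 3.2], "twist": 0, "gripper": 0.1},
    {"translation": [0, -0.45, 3.2], "twist": 0, "gripper": 0.1},
  ],
)

```text
clock: 4.93
eef_pos: [650.2, -18.2, 24.6]
tcp_rot: [3.139, 0.007, -0.382]
contact_force: [-0.3, 0.5, 0.0]
opening: 0.294
```

```bash
python3 -c "
from h import *
goto(488,42.9,26.5,-.382);goto(488,42.9,26.5,-.382)
cv2.imwrite('pics/e.png',cv2.resize(grab_frame('side')[160:240,190:310],(720,480)))"
```

```text
t=4.93 shift cm [-17.33   0.37  -0.06] twist -0.000 q [-0.03  0.63  1.7  -0.    0.81  0.35] pos [650.2 -18.2  24.6] F [-0.3  0.5  0. ] op 0.294
t=4.93 shift cm [-17.33   0.37  -0.06] twist -0.000 q [-0.03  0.63  1.7  -0.    0.81  0.35] pos [650.2 -18.2  24.6] F [-0.3  0.5  0. ] op 0.294
```

View pics/e.png

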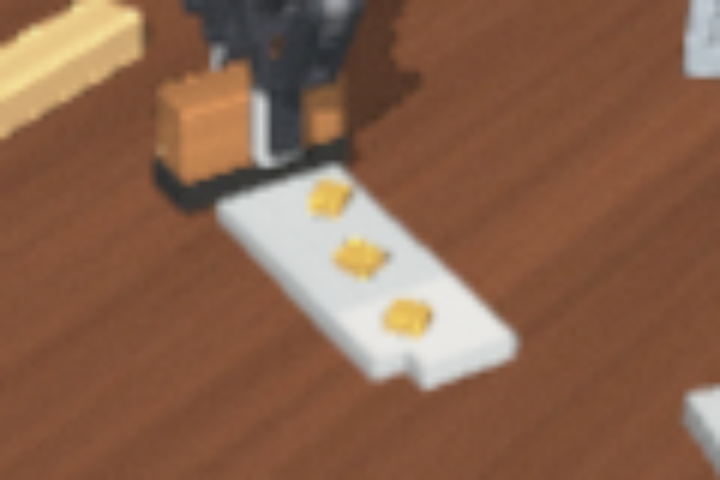

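```bash
python3 -c "
from h import *
ms=camera_model('side')
Q=lambda x,y:(190+x/6,160+y/6)
c=cast(ms,[Q(190,212),Q(352,163),Q(217,210),Q(345,165),Q(517,347)],10);u=np.array([-.928,.373]);v=np.array([-.373,-.928])
d=c[:,:2]-[572.5,9];print(c.round(1));print((d@u).round(1),(d@v).round(1))
goto(488,42.9,26.5,-.382)"
```

```text
[[650.1  25.   10. ]
 [620.2 -45.6  10. ]
 [642.3  17.   10. ]
 [621.6 -42.6  10. ]
 [492.6  17.   10. ]]
[-66.  -64.6 -61.8 -64.7  77.2] [-43.8  32.9 -33.5  29.5  22.3]
t=4.98 shift cm [-17.34   0.37  -0.06] twist -0.000 q [-0.03  0.63  1.7  -0.    0.81  0.35] pos [650.3 -18.3  24.6] F [-0.2 -0.3  0.6] op 0.297
```

Emit:
arm_command(
  plan=[
    {"translation": [0, 0.25, -0.1], "twist": 0, "gripper": 0.1},
    {"translation": [-0.5, 0.5, -0.1], "twist": 0, "gripper": 0.1},
    {"translation": [-1.3, 0.5, -0.1], "twist": 0, "gripper": 0.1},
    {"translation": [-2.2, 0.5, -0.1], "twist": 0, "gripper": 0.1},
    {"translation": [-3.2, 0.5, -0.1], "twist": 0, "gripper": 0.1},
  ],
)

```text
clock: 5.4
eef_pos: [617.5, -10.7, 25.7]
tcp_rot: [3.139, 0.007, -0.382]
contact_force: [-0.1, 0.5, -1.9]
opening: 0.299
```

```bash
python3 -c "
from h import *
goto(488,42.9,26,-.382)"
```

```text
t=5.40 shift cm [-14.02  -0.14   0.07] twist -0.000 q [-0.02  0.6   1.78  0.    0.78  0.36] pos [617.5 -10.7  25.7] F [-0.1  0.5 -1.9] op 0.299
```

Emit:
arm_command(
  plan=[
    {"translation": [-1, 0, 0], "twist": 0, "gripper": 0.1},
    {"translation": [-2, 0, 0], "twist": 0, "gripper": 0.1},
    {"translation": [-3, 0, 0], "twist": 0, "gripper": 0.1},
    {"translation": [-4, 0, 0], "twist": 0, "gripper": 0.1},
    {"translation": [-5, 0, 0], "twist": 0, "gripper": 0.1},
  ],
)

```text
clock: 5.82
eef_pos: [570.2, 8.3, 26.2]
tcp_rot: [3.139, 0.007, -0.382]
contact_force: [0.4, 0.1, -1.0]
opening: 0.296
```

```bash
python3 -c "
from h import *
goto(488,42.9,26,-.382)
cv2.imwrite('pics/f.png',cv2.resize(grab_frame('side')[160:240,190:310],(720,480)))"
```

```text
t=5.82 shift cm [-8.91 -0.14  0.08] twist -0.000 q [0.01 0.54 1.88 0.   0.72 0.39] pos [570.2   8.3  26.2] F [ 0.4  0.1 -1. ] op 0.296
```

View pics/f.png

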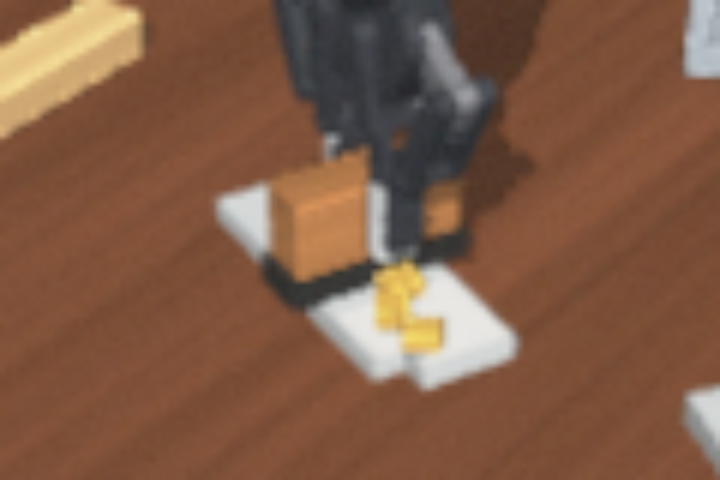

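The chips are bunched ahead of the sole at about (410,310) and the plate hasn't moved. Continuing the sweep.

Emit:
arm_command(
  plan=[
    {"translation": [-0.9, 0, 0], "twist": 0, "gripper": 0.1},
    {"translation": [-1.8, 0, 0], "twist": 0, "gripper": 0.1},
    {"translation": [-2.7, 0, 0], "twist": 0, "gripper": 0.1},
    {"translation": [-3.6, 0, 0], "twist": 0, "gripper": 0.1},
    {"translation": [-4.5, 0, 0], "twist": 0, "gripper": 0.1},
  ],
)

```text
clock: 6.28
eef_pos: [525.4, 25.9, 26.3]
tcp_rot: [3.138, 0.01, -0.382]
contact_force: [-0.1, -0.1, -0.5]
opening: 0.298
```

Emit:
arm_command(
  plan=[
    {"translation": [-0.9, 0, 0], "twist": 0, "gripper": 0.1},
    {"translation": [-1.8, 0, 0], "twist": 0, "gripper": 0.1},
    {"translation": [-2.7, 0, 0], "twist": 0, "gripper": 0.1},
    {"translation": [-3.6, 0, 0], "twist": 0, "gripper": 0.1},
    {"translation": [-4.5, 0, 0], "twist": 0, "gripper": 0.1},
  ],
)

```text
clock: 6.7
eef_pos: [482.8, 43.0, 26.8]
tcp_rot: [3.138, 0.01, -0.382]
contact_force: [-0.0, 0.4, -1.1]
opening: 0.296
```

```bash
python3 -c "
from h import *
goto(488,42.9,26,-.382)
cv2.imwrite('pics/g.png',cv2.resize(grab_frame('side')[160:240,190:310],(720,480)))"
```

```text
t=6.70 shift cm [ 0.49 -0.18  0.07] twist -0.000 q [0.08 0.45 2.07 0.   0.63 0.47] pos [482.8  43.   26.8] F [-0.   0.4 -1.1] op 0.296
```

View pics/g.png

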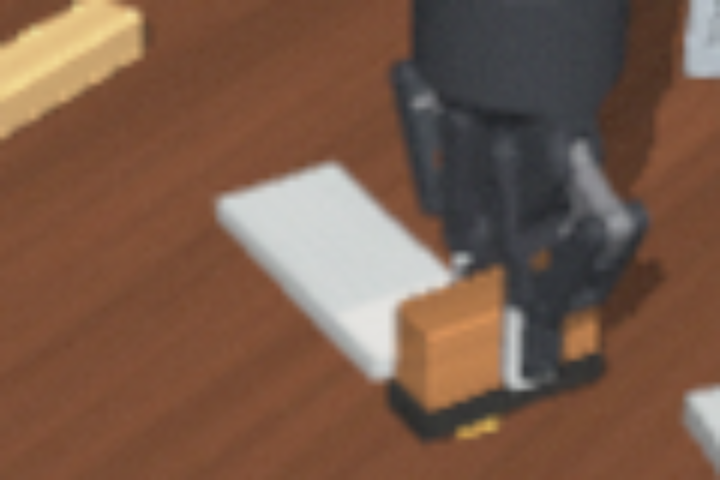

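Emit:
arm_command(
  plan=[
    {"translation": [0, 0, -2], "twist": 0, "gripper": 0.1},
    {"translation": [0, 0, -4], "twist": 0, "gripper": 0.1},
    {"translation": [0, 0, -6], "twist": 0, "gripper": 0.1},
    {"translation": [-1, -5, -6], "twist": 0, "gripper": 0.1},
    {"translation": [0, -9, -6], "twist": 0, "gripper": 0.1},
  ],
)

```text
clock: 7.17
eef_pos: [509.5, 119.7, 87.4]
tcp_rot: [3.137, 0.012, -0.386]
contact_force: [1.4, -0.6, -1.0]
opening: 0.298
```

```bash
python3 -c "
from h import *
goto(530,190,60,-.382)
cv2.imwrite('pics/h1.png',cv2.resize(grab_frame('side')[150:250,180:330],(750,500)))
cv2.imwrite('pics/h2.png',cv2.resize(grab_frame('top')[130:250,220:370],(750,600)))"
```

```text
t=7.17 shift cm [-0.72 -7.3   2.71] twist -0.004 q [0.23 0.39 1.96 0.   0.8  0.61] pos [509.5 119.7  87.4] F [ 1.4 -0.6 -1. ] op 0.298
```

View pics/h1.png

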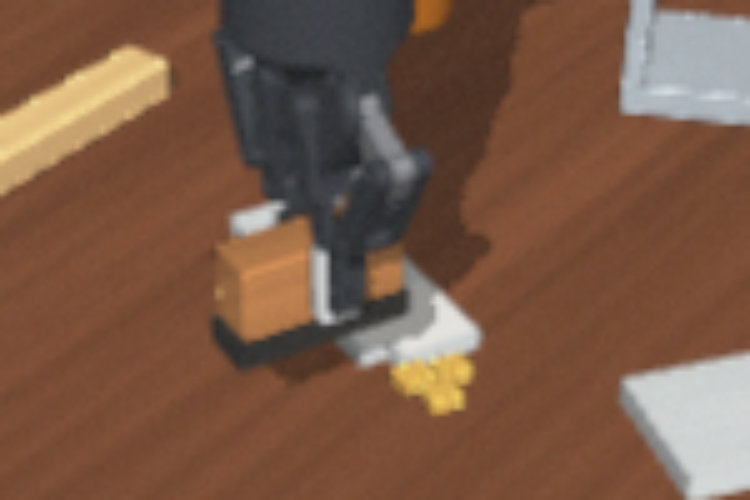

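View pics/h2.png

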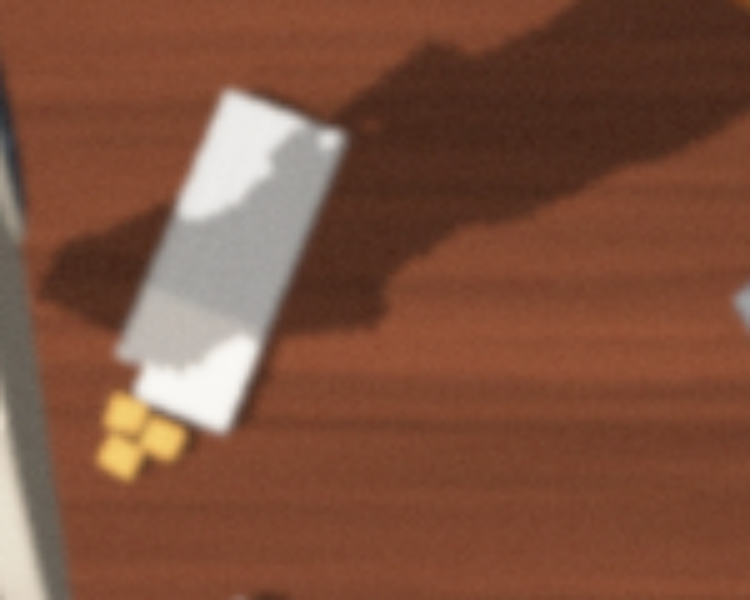

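All three chips are flat on the bench just off the notched end, around (135,435) in the zoom, and the plate is clear. Next I'll stand the scraper down.

Emit:
arm_command(
  plan=[
    {"translation": [-0.7, -7.3, 1], "twist": 0, "gripper": 0.1},
    {"translation": [-0.7, -7.3, 2.7], "twist": 0, "gripper": 0.1},
    {"translation": [-0.7, -7.3, 4.5], "twist": 0, "gripper": 0.1},
    {"translation": [-0.7, -7.3, 5.5], "twist": 0, "gripper": 0.1},
    {"translation": [-0.7, -7.3, 6], "twist": 0, "gripper": 0.1},
  ],
)

```text
clock: 7.68
eef_pos: [533.2, 194.0, 25.6]
tcp_rot: [3.139, 0.01, -0.379]
contact_force: [0.7, -0.7, -2.1]
opening: 0.297
```

```bash
python3 -c "
from h import *
goto(530,190,15,-.382)"
```

```text
t=7.68 shift cm [-0.14  0.49  1.06] twist 0.003 q [0.34 0.54 1.89 0.01 0.72 0.72] pos [533.2 194.   25.6] F [ 0.7 -0.7 -2.1] op 0.297
```

Emit:
arm_command(
  plan=[
    {"translation": [0, 0, 0.3], "twist": 0, "gripper": 0.1},
    {"translation": [0, 0, 0.6], "twist": 0, "gripper": 0.1},
    {"translation": [0, 0, 0.9], "twist": 0, "gripper": 0.1},
    {"translation": [0, 0, 1], "twist": 0, "gripper": 0.1},
    {"translation": [0, 0, 1], "twist": 0, "gripper": 0.1},
  ],
)

```text
clock: 8.1
eef_pos: [533.3, 193.6, 15.9]
tcp_rot: [3.139, 0.01, -0.38]
contact_force: [-0.6, -0.7, -1.3]
opening: 0.297
```

```bash
python3 -c "
from h import *
goto(530,190,15,-.382)"
```

```text
t=8.10 shift cm [-0.17  0.46  0.09] twist 0.002 q [0.34 0.56 1.89 0.01 0.7  0.72] pos [533.3 193.6  15.9] F [-0.6 -0.7 -1.3] op 0.297
```

Emit:
arm_command(
  plan=[
    {"translation": [0, 0, 0.05], "twist": 0, "gripper": 0.1},
    {"translation": [0, 0, 0.1], "twist": 0, "gripper": 0.1},
    {"translation": [0, 0, 0.15], "twist": 0, "gripper": 0.1},
    {"translation": [0, 0, 0.2], "twist": 0, "gripper": 0.1},
    {"translation": [0, 0, 0.2], "twist": 0, "gripper": 0.1},
  ],
)

```text
clock: 8.52
eef_pos: [533.6, 193.6, 14.8]
tcp_rot: [3.139, 0.009, -0.38]
contact_force: [-1.6, -0.7, 9.8]
opening: 0.296
```

Contact at 14.8 mm with 10 N upward, so the sole is on the bench. Releasing slowly.

Emit:
arm_command(
  plan=[
    {"translation": [0, 0, 0], "twist": 0, "gripper": 0.4},
    {"translation": [0, 0, 0], "twist": 0, "gripper": 0.5},
    {"translation": [0, 0, 0], "twist": 0, "gripper": 0.6},
    {"translation": [0, 0, 0], "twist": 0, "gripper": 0.65},
    {"translation": [0, 0, 0], "twist": 0, "gripper": 0.65},
  ],
)

```text
clock: 8.93
eef_pos: [533.5, 193.6, 14.7]
tcp_rot: [3.139, 0.009, -0.38]
contact_force: [0.4, 0.6, -0.5]
opening: 0.648
```

Emit:
arm_command(
  plan=[
    {"translation": [0, 0, -2], "twist": 0, "gripper": 0.65},
    {"translation": [0, 0, -5], "twist": 0, "gripper": 0.65},
    {"translation": [0, 0, -8], "twist": 0, "gripper": 0.65},
    {"translation": [0, 0, -10], "twist": 0, "gripper": 0.65},
    {"translation": [0, 0, -12], "twist": 0, "gripper": 0.65},
  ],
)

```text
clock: 9.35
eef_pos: [534.9, 193.6, 136.2]
tcp_rot: [3.14, 0.008, -0.38]
contact_force: [0.0, 0.4, 0.0]
opening: 0.651
```

```bash
python3 - <<'E'
from h import *
a=grab_frame('top');b=grab_frame('side')
cv2.imwrite('pics/i1.png',cv2.resize(a[130:250,160:310],(750,600)));cv2.imwrite('pics/i2.png',cv2.resize(b[150:270,180:330],(750,600)))
goto(591,1.6,100,1.189)
E
```

```text
t=9.45 shift cm [12.2  15.88  3.71] twist -1.569 q [0.34 0.38 1.83 0.01 0.94 0.72] pos [536.7 194.2 138. ] F [ 0.  -0.9  0.7] op 0.650
```

View pics/i1.png

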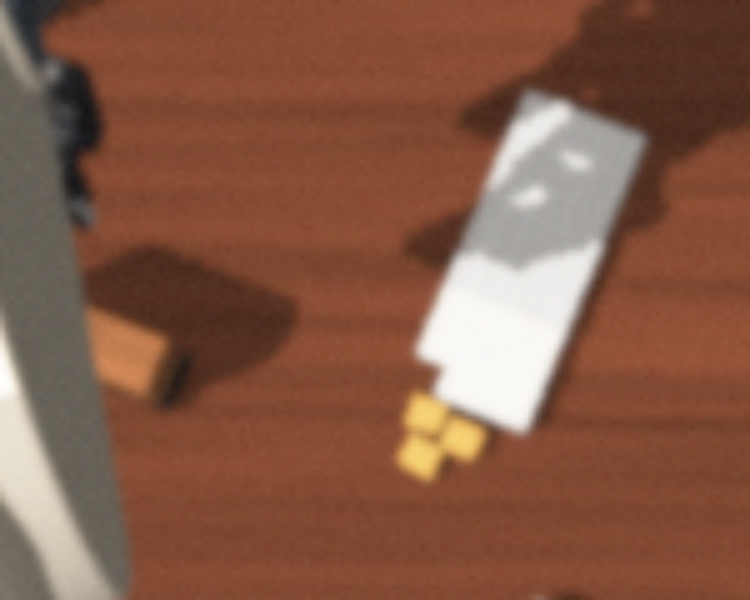

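View pics/i2.png

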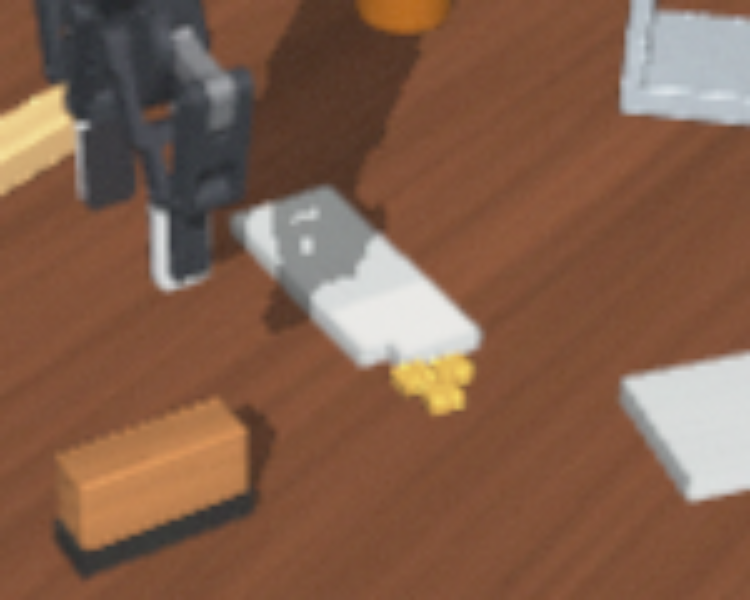

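The scraper stands upright at about (150,490) in the side zoom, and the plate's corners are clear. Re-measuring the plate.

```bash
python3 - <<'E'
from h import *
m=camera_model('top');ms=camera_model('side')
A=lambda x,y:(160+x/5-.4,130+y/5-.4)
B=lambda x,y:(180+x/5-.4,150+y/5-.4)
ct=cast(m,[A(524,88),A(648,133),A(526,435)],10)[:,:2]
cs=cast(ms,[B(232,218),B(325,184),B(481,336)],10)[:,:2]
for c in(ct,cs):
    d=c[2]-c[1];print(c.round(1),"L",np.linalg.norm(d).round(1),"W",np.linalg.norm(c[1]-c[0]).round(1),"ctr",((c[0]+c[2])/2).round(1),"yaw",np.arctan2(d[1],d[0]).round(3))
E
```

```text
[[651.1  11. ]
 [630.7 -43.3]
 [497.5   9.5]] L 143.3 W 58.1 ctr [574.3  10.3] yaw 2.764
[[647.7  11.2]
 [630.4 -42. ]
 [495.5  14.3]] L 146.2 W 55.9 ctr [571.6  12.7] yaw 2.746
```

Emit:
arm_command(
  plan=[
    {"translation": [12.2, 15.9, 2], "twist": -0.12, "gripper": 0.9},
    {"translation": [12.2, 15.9, 2], "twist": -0.24, "gripper": 0.9},
    {"translation": [12.2, 15.9, 2], "twist": -0.36, "gripper": 0.9},
    {"translation": [12.2, 15.9, 2], "twist": -0.48, "gripper": 0.9},
    {"translation": [12.2, 15.9, 2], "twist": -0.6, "gripper": 0.9},
  ],
)

```text
clock: 9.87
eef_pos: [589.2, 5.0, 116.5]
tcp_rot: [-3.137, 0.004, 0.208]
contact_force: [1.3, 0.6, -0.8]
opening: 0.897
```

Emit:
arm_command(
  plan=[
    {"translation": [0, 0, 0], "twist": -0.12, "gripper": 0.9},
    {"translation": [0, 0, 0], "twist": -0.24, "gripper": 0.9},
    {"translation": [0, 0, 0], "twist": -0.36, "gripper": 0.9},
    {"translation": [0, 0, 0], "twist": -0.48, "gripper": 0.9},
    {"translation": [0, 0, 0], "twist": -0.6, "gripper": 0.9},
  ],
)

```text
clock: 10.28
eef_pos: [588.6, 4.8, 115.2]
tcp_rot: [-3.134, 0.002, 0.814]
contact_force: [0.2, 0.5, -0.4]
opening: 0.902
```

```bash
python3 - <<'E'
from h import *
goto(591.5,3,80,1.186)
E
```

```text
t=10.28 shift cm [0.08 0.36 3.51] twist -0.372 q [ 0.    0.43  1.8   0.    0.91 -0.81] pos [588.6   4.8 115.2] F [ 0.2  0.5 -0.4] op 0.902
```

Emit:
arm_command(
  plan=[
    {"translation": [0.1, 0.35, 1], "twist": -0.12, "gripper": 0.9},
    {"translation": [0.1, 0.35, 2], "twist": -0.24, "gripper": 0.9},
    {"translation": [0.1, 0.35, 3.5], "twist": -0.37, "gripper": 0.9},
    {"translation": [0.1, 0.35, 3.5], "twist": -0.37, "gripper": 0.9},
    {"translation": [0.1, 0.35, 3.5], "twist": -0.37, "gripper": 0.9},
  ],
)

```text
clock: 10.7
eef_pos: [590.4, 3.2, 78.8]
tcp_rot: [-3.131, 0.001, 1.181]
contact_force: [-0.2, 0.3, -0.5]
opening: 0.896
```

```bash
python3 - <<'E'
from h import *
goto(591.5,3,-1,1.186);print(sense()['tcp_rot'])
cv2.imwrite('pics/j.png',grab_frame('wrist'))
E
```

```text
t=10.70 shift cm [0.03 0.19 7.98] twist -0.005 q [ 0.    0.49  1.82  0.    0.85 -1.18] pos [590.4   3.2  78.8] F [-0.2  0.3 -0.5] op 0.896
[-3.13137404e+00  7.31907908e-04  1.18062060e+00]
```

View pics/j.png

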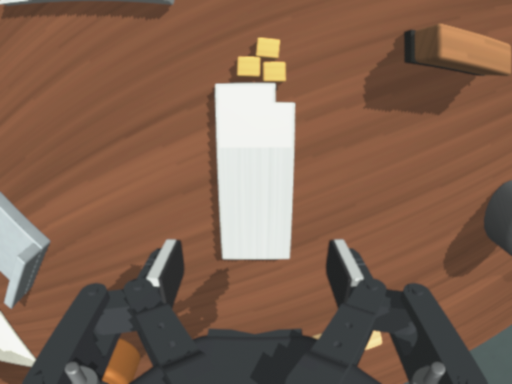

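The plate is centred between the fingers (cols 215–295), with the plain end near the gripper and the notch far away. Cross-checking the grasp location with the fisheye rays.

```bash
cat >> h.py <<'E'
def castw(m,uv,z):
    uv=np.atleast_2d(np.array(uv,float));P=m["pose"]
    a=(uv[:,0]-m["cx"])/m["fx"];b=(uv[:,1]-m["cy"])/m["fy"];r=np.hypot(a,b)
    d=np.c_[np.sin(r)*a/r,np.sin(r)*b/r,np.cos(r)]@P[:3,:3].T
    o=P[:3,3];return o+d*((z-o[2])/d[:,2])[:,None]
E
python3 - <<'E'
from h import *
c=castw(camera_model('wrist'),[(222,259),(291,259),(215,84)],10)[:,:2];print(c.round(1),((c[1]+c[2])/2).round(1),np.linalg.norm(c[1]-c[0]),np.linalg.norm(c[2]-c[0]),np.arctan2(*(c[2]-c[0])[::-1]))
E
```

```text
[[631.1 -44.3]
 [653.5   9.7]
 [500.3   9.2]] [576.9   9.5] 58.46527013897766 141.3420937028552 2.7534107061729665
```

Emit:
arm_command(
  plan=[
    {"translation": [0, 0.1, 2.5], "twist": 0, "gripper": 0.9},
    {"translation": [0, 0.1, 5], "twist": 0, "gripper": 0.9},
    {"translation": [0, 0.1, 6.5], "twist": 0, "gripper": 0.9},
    {"translation": [0, 0.1, 7.2], "twist": 0, "gripper": 0.9},
    {"translation": [0, 0.1, 7.5], "twist": 0, "gripper": 0.9},
  ],
)

```text
clock: 11.17
eef_pos: [591.1, 3.1, 4.1]
tcp_rot: [-3.132, 0.0, 1.177]
contact_force: [-0.0, 0.2, 1.1]
opening: 0.902
```

```bash
python3 - <<'E'
from h import *
goto(591.5,3,-1,1.186);print(sense()['tcp_rot'])
E
```

```text
t=11.17 shift cm [0.   0.04 0.51] twist -0.009 q [ 0.    0.6   1.84  0.01  0.71 -1.18] pos [591.1   3.1   4.1] F [-0.   0.2  1.1] op 0.902
[-3.13192698e+00  4.83678721e-04  1.17745516e+00]
```

Emit:
arm_command(
  plan=[
    {"translation": [0, 0, 0.25], "twist": -0.009, "gripper": 0.8},
    {"translation": [0, 0, 0.5], "twist": -0.009, "gripper": 0.78},
    {"translation": [0, 0, 0.5], "twist": -0.009, "gripper": 0.75},
    {"translation": [0, 0, 0.5], "twist": -0.009, "gripper": 0.72},
    {"translation": [0, 0, 0.5], "twist": -0.009, "gripper": 0.7},
  ],
)

```text
clock: 11.58
eef_pos: [591.6, 3.1, -0.2]
tcp_rot: [-3.133, 0.0, 1.186]
contact_force: [-0.5, 0.5, -0.2]
opening: 0.698
```

Emit:
arm_command(
  plan=[
    {"translation": [0, 0, 0], "twist": 0, "gripper": 0.5},
    {"translation": [0, 0, 0], "twist": 0, "gripper": 0.4},
    {"translation": [0, 0, 0], "twist": 0, "gripper": 0.4},
    {"translation": [0, 0, 0], "twist": 0, "gripper": 0.4},
    {"translation": [0, 0, 0], "twist": 0, "gripper": 0.4},
  ],
  squeeze=80,
)

```text
clock: 12.0
eef_pos: [591.9, 3.2, 0.7]
tcp_rot: [-3.134, -0.0, 1.186]
contact_force: [-2.5, 0.2, 7.7]
opening: 0.618
```

```bash
python3 - <<'E'
from h import *
goto(591.5,3,-1,1.186);print(sense()['tcp_rot'])
E
```

```text
t=12.00 shift cm [-0.03 -0.03  0.17] twist 0.000 q [ 0.    0.61  1.84  0.01  0.7  -1.19] pos [591.9   3.2   0.7] F [-2.5  0.2  7.7] op 0.618
[-3.13357938e+00 -3.08444538e-04  1.18605436e+00]
```

Emit:
arm_command(
  plan=[
    {"translation": [0, 0, -0.2], "twist": 0, "gripper": 0.4},
    {"translation": [0, 0, -0.6], "twist": 0, "gripper": 0.4},
    {"translation": [0, 0, -1.2], "twist": 0, "gripper": 0.4},
    {"translation": [0, 0, -2], "twist": 0, "gripper": 0.4},
    {"translation": [0, 0, -2.5], "twist": 0, "gripper": 0.4},
  ],
)

```text
clock: 12.42
eef_pos: [592.4, 3.1, 26.8]
tcp_rot: [-3.134, -0.001, 1.186]
contact_force: [0.8, -0.1, -1.5]
opening: 0.623
```

```bash
python3 - <<'E'
from h import *
goto(591.5,3,-1,1.186);print(sense()['tcp_rot'])
cv2.imwrite('pics/k1.png',cv2.resize(grab_frame('side')[140:240,190:340],(750,500)))
cv2.imwrite('pics/k2.png',grab_frame('wrist'))
E
```

```text
t=12.42 shift cm [-0.04 -0.06  2.78] twist 0.000 q [ 0.    0.57  1.84  0.    0.75 -1.19] pos [592.4   3.1  26.8] F [ 0.8 -0.1 -1.5] op 0.623
[-3.13428356e+00 -6.00145658e-04  1.18605149e+00]
```

View pics/k1.png

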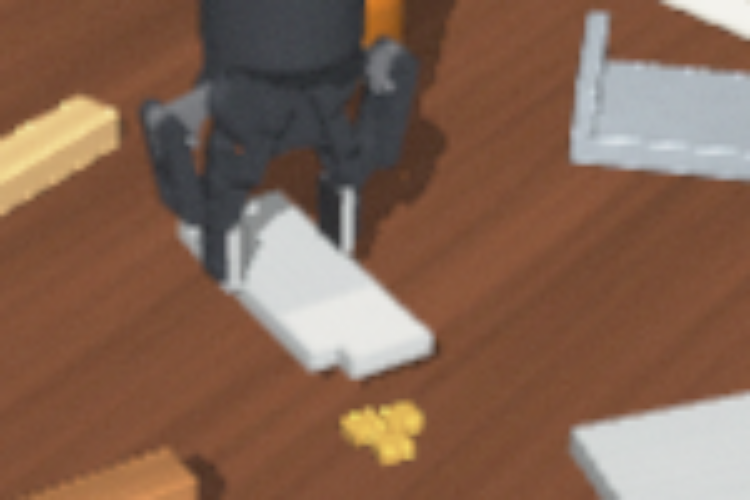

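View pics/k2.png

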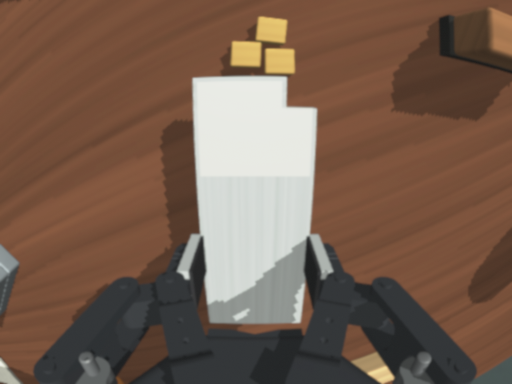

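The plate is gripped by its plain half (pads well short of the frosted boundary at row 177), clear of the chips. Lift, then carry it to the stand.

Emit:
arm_command(
  plan=[
    {"translation": [0, 0, -2], "twist": 0, "gripper": 0.4},
    {"translation": [0, 0, -4], "twist": 0, "gripper": 0.4},
    {"translation": [0, 0, -6], "twist": 0, "gripper": 0.4},
    {"translation": [0, 0, -8], "twist": 0.08, "gripper": 0.4},
    {"translation": [0, 0, -9], "twist": 0.16, "gripper": 0.4},
  ],
)

```text
clock: 12.93
eef_pos: [594.4, 2.8, 119.3]
tcp_rot: [-3.138, -0.001, 1.023]
contact_force: [0.4, 0.9, -0.8]
opening: 0.623
```

```bash
python3 - <<'E'
from h import *
goto(487.7,-294.8,120,-1.102);print(sense()['tcp_rot'])
E
```

```text
t=12.93 shift cm [-30.96   6.4   -0.14] twist 2.125 q [ 0.    0.43  1.79  0.    0.92 -1.02] pos [594.4   2.8 119.3] F [ 0.4  0.9 -0.8] op 0.623
[-3.13765902e+00 -1.47566854e-03  1.02257988e+00]
```

Emit:
arm_command(
  plan=[
    {"translation": [-2, 0.4, 0], "twist": 0.1, "gripper": 0.4},
    {"translation": [-4, 0.8, 0], "twist": 0.2, "gripper": 0.4},
    {"translation": [-6, 1.2, 0], "twist": 0.3, "gripper": 0.4},
    {"translation": [-8, 1.6, 0], "twist": 0.4, "gripper": 0.4},
    {"translation": [-10, 2, 0], "twist": 0.5, "gripper": 0.4},
  ],
)

```text
clock: 13.35
eef_pos: [558.8, -93.8, 119.1]
tcp_rot: [-3.137, 0.001, 0.518]
contact_force: [-0.2, -0.0, -2.2]
opening: 0.623
```

```bash
python3 - <<'E'
from h import *
goto(487.7,-294.8,120,-1.102);print(sense()['tcp_rot'])
E
```

```text
t=13.35 shift cm [-16.13  13.95  -0.14] twist 1.620 q [-0.17  0.4   1.85  0.    0.89 -0.69] pos [558.8 -93.8 119.1] F [-0.2 -0.  -2.2] op 0.623
[-3.13737648e+00  7.80038860e-04  5.17946140e-01]
```

Emit:
arm_command(
  plan=[
    {"translation": [-1.4, 1.2, 0], "twist": 0.11, "gripper": 0.4},
    {"translation": [-2.8, 2.4, 0], "twist": 0.22, "gripper": 0.4},
    {"translation": [-4.2, 3.6, 0], "twist": 0.33, "gripper": 0.4},
    {"translation": [-5.6, 4.8, 0], "twist": 0.44, "gripper": 0.4},
    {"translation": [-7, 6, 0], "twist": 0.55, "gripper": 0.4},
  ],
)

```text
clock: 13.77
eef_pos: [527.1, -181.3, 118.8]
tcp_rot: [-3.138, 0.003, -0.038]
contact_force: [0.3, 0.3, -1.9]
opening: 0.624
```

```bash
python3 - <<'E'
from h import *
goto(487.7,-294.8,120,-1.102);print(sense()['tcp_rot'])
E
```

```text
t=13.77 shift cm [-3.51 11.49 -0.14] twist 1.064 q [-0.34  0.39  1.87  0.    0.89 -0.3 ] pos [ 527.1 -181.3  118.8] F [ 0.3  0.3 -1.9] op 0.624
[-3.13835983e+00  2.96656976e-03 -3.75364670e-02]
```

Emit:
arm_command(
  plan=[
    {"translation": [-0.4, 1.5, 0], "twist": 0.11, "gripper": 0.4},
    {"translation": [-0.9, 3, 0], "twist": 0.22, "gripper": 0.4},
    {"translation": [-1.4, 4.5, 0], "twist": 0.33, "gripper": 0.4},
    {"translation": [-1.8, 6, 0], "twist": 0.44, "gripper": 0.4},
    {"translation": [-2.2, 7.5, 0], "twist": 0.55, "gripper": 0.4},
  ],
)

```text
clock: 14.18
eef_pos: [501.8, -256.1, 118.6]
tcp_rot: [-3.14, 0.004, -0.593]
contact_force: [0.4, -0.8, -1.8]
opening: 0.621
```

```bash
python3 - <<'E'
from h import *
goto(487.7,-294.8,110,-1.102);print(sense()['tcp_rot'])
E
```

```text
t=14.18 shift cm [1.   4.   0.85] twist 0.509 q [-0.48  0.39  1.86  0.    0.89  0.12] pos [ 501.8 -256.1  118.6] F [ 0.4 -0.8 -1.8] op 0.621
[-3.14048887  0.00448359 -0.59310282]
```

Emit:
arm_command(
  plan=[
    {"translation": [0.2, 1, 0], "twist": 0.11, "gripper": 0.4},
    {"translation": [0.4, 2, 0], "twist": 0.22, "gripper": 0.4},
    {"translation": [0.7, 3, 0.4], "twist": 0.33, "gripper": 0.4},
    {"translation": [1, 4, 0.8], "twist": 0.44, "gripper": 0.4},
    {"translation": [1, 4, 0.9], "twist": 0.51, "gripper": 0.4},
  ],
)

```text
clock: 14.6
eef_pos: [486.8, -296.1, 108.9]
tcp_rot: [3.14, 0.005, -1.11]
contact_force: [0.0, 0.1, -1.8]
opening: 0.623
```

```bash
python3 - <<'E'
from h import *
goto(487.7,-294.8,98,-1.102);print(sense()['tcp_rot'])
E
```

```text
t=14.60 shift cm [-0.07 -0.14  1.09] twist -0.008 q [-0.55  0.42  1.85  0.    0.88  0.56] pos [ 486.8 -296.1  108.9] F [ 0.   0.1 -1.8] op 0.623
[ 3.13965609  0.00456841 -1.10991766]
```

Emit:
arm_command(
  plan=[
    {"translation": [0, -0.1, 0.3], "twist": 0, "gripper": 0.4},
    {"translation": [0, -0.1, 0.6], "twist": -0.008, "gripper": 0.4},
    {"translation": [0, -0.1, 1], "twist": -0.008, "gripper": 0.4},
    {"translation": [0, -0.1, 1], "twist": -0.008, "gripper": 0.4},
    {"translation": [0, -0.1, 1], "twist": -0.008, "gripper": 0.4},
  ],
)

```text
clock: 15.02
eef_pos: [487.6, -295.2, 98.5]
tcp_rot: [3.139, 0.005, -1.1]
contact_force: [0.6, 0.7, -1.6]
opening: 0.621
```

```bash
python3 - <<'E'
from h import *
goto(487.7,-294.8,98,-1.102);print(sense()['tcp_rot'])
a=grab_frame('side');b=grab_frame('top')
cv2.imwrite('pics/l1.png',cv2.resize(a[60:200,270:450],(720,560)))
cv2.imwrite('pics/l2.png',cv2.resize(b[140:280,340:480],(600,600)))
cv2.imwrite('pics/l3.png',grab_frame('wrist'))
E
```

```text
t=15.02 shift cm [-0.03 -0.03  0.05] twist 0.002 q [-0.55  0.43  1.86  0.    0.86  0.55] pos [ 487.6 -295.2   98.5] F [ 0.6  0.7 -1.6] op 0.621
[ 3.13928091  0.00526527 -1.10035845]
```

View pics/l1.png

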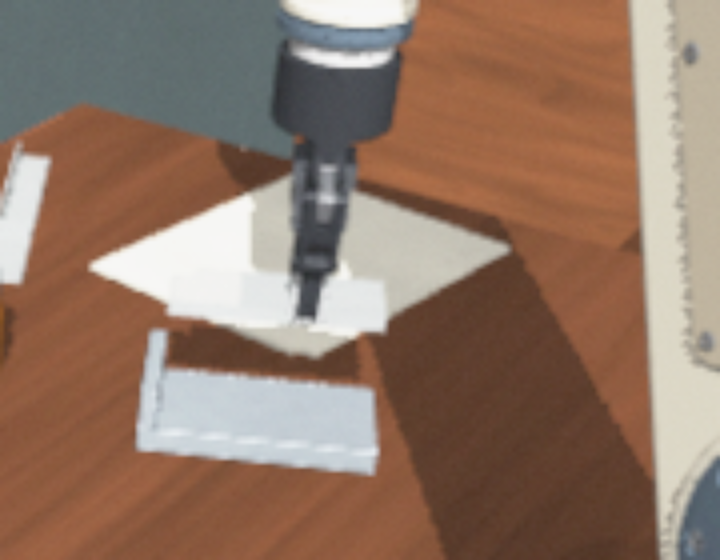

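View pics/l2.png

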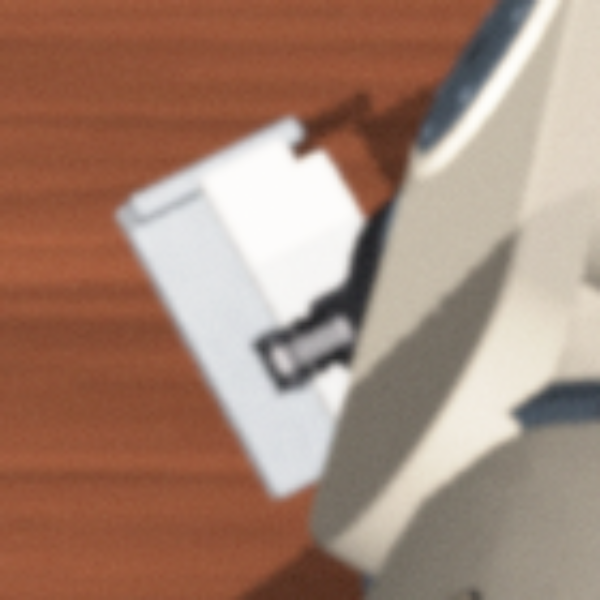

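View pics/l3.png

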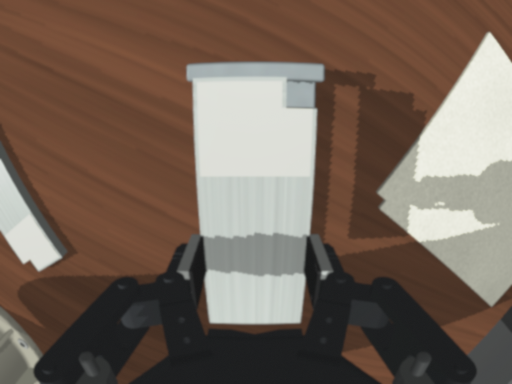

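The notched frosted end faces the rail, label up, in line with the stand. Now a numeric check of centre, height and level.

```bash
python3 - <<'E'
from h import *
a=grab_frame('side')
cv2.imwrite('pics/m1.png',cv2.resize(a[120:150,304:374],(770,330),interpolation=cv2.INTER_CUBIC))
m=camera_model('top')
L=lambda x,y:(340+x/4.2857-.4,140+y/4.2857-.4)
p=cast(m,[L(203,188),L(325,152),L(365,215),L(337,410)],108.5)
S=np.array([505,-286]);c,s=np.cos(.469),np.sin(.469)
d=p[:,:2]-S;print(np.c_[d@[c,s],d@[-s,c]].round(1))
w=camera_model('wrist')
p=castw(w,[(193,78),(209,324),(301,323),(286,78),(316,108)],108.5);d=p[:,:2]-S;print("wrist",np.c_[d@[c,s],d@[-s,c]].round(1))
r=castw(w,[(189,72),(323,72)],48);d=r[:,:2]-S;print("rail",np.c_[d@[c,s],d@[-s,c]].round(1))
E
```

```text
[[ 64.7  28.5]
 [ 54.2 -29.2]
 [ 20.7 -30.6]
 [-50.4  25.1]]
wrist [[ 69.2  25.1]
 [-73.4  26.3]
 [-72.3 -31.4]
 [ 68.7 -16.1]
 [ 55.6 -29.9]]
rail [[ 75.3  40.4]
 [ 75.5 -46.3]]
```

View pics/m1.png

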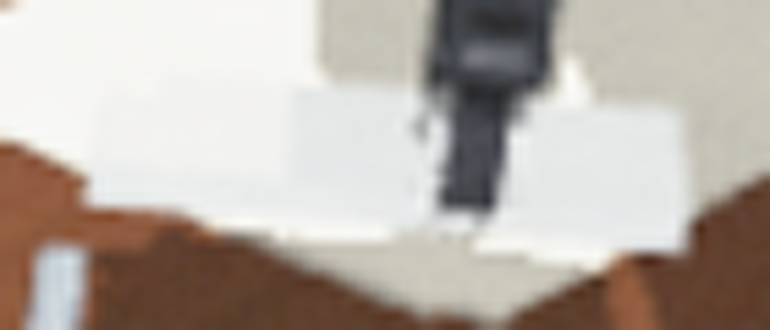

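```bash
python3 - <<'E'
from h import *
ms=camera_model('side')
uv=np.array([(304+87/11,120+208/11),(304+687/11,120+252/11)])
S=np.array([505,-286]);c,s=np.cos(.469),np.sin(.469)
P=ms['pose'];o=P[:3,3]
for u in uv:
    d=P[:3,:3]@[(u[0]-ms['cx'])/ms['fx'],(u[1]-ms['cy'])/ms['fy'],1]
    n=np.array([-s,c,0])
    for yy in(26,28,30):
        t=(yy-(o-[*S,0])@n)/(d@n);X=o+d*t;print(yy,"x'",((X[:2]-S)@[c,s]).round(1),"z",X[2].round(1))
E
```

```text
26 x' 67.6 z 94.1
28 x' 67.5 z 95.1
30 x' 67.5 z 96.1
26 x' -73.4 z 97.6
28 x' -73.2 z 98.6
30 x' -73.0 z 99.6
```

All three views put the plate about 2–3 mm short of the bed centre, away from the rail. A small correction, then settle.

Emit:
arm_command(
  plan=[
    {"translation": [-0.1, -0.1, 0], "twist": 0, "gripper": 0.4},
    {"translation": [-0.1, -0.25, -0.1], "twist": 0, "gripper": 0.4},
    {"translation": [-0.1, -0.25, -0.1], "twist": 0, "gripper": 0.4},
    {"translation": [-0.1, -0.25, -0.1], "twist": 0, "gripper": 0.4},
    {"translation": [-0.1, -0.25, -0.1], "twist": 0, "gripper": 0.4},
  ],
)

```text
clock: 15.63
eef_pos: [489.7, -293.5, 100.1]
tcp_rot: [3.14, 0.004, -1.101]
contact_force: [-0.1, -0.4, -2.0]
opening: 0.618
```

Emit:
arm_command(
  plan=[
    {"translation": [0, 0, 0], "twist": 0, "gripper": 0.4},
    {"translation": [0, 0, 0], "twist": 0, "gripper": 0.4},
    {"translation": [0, 0, 0], "twist": 0, "gripper": 0.4},
    {"translation": [0, 0, 0], "twist": 0, "gripper": 0.4},
    {"translation": [0, 0, 0], "twist": 0, "gripper": 0.4},
  ],
)

```text
clock: 16.05
eef_pos: [489.7, -293.6, 100.1]
tcp_rot: [3.14, 0.004, -1.101]
contact_force: [-0.2, 1.0, -2.4]
opening: 0.619
```

```bash
python3 - <<'E'
from h import *
goto(487.7,-294.8,98,-1.102);s=sense();print(s['tcp_rot'],s['qvel'].round(3))
a=grab_frame('side');cv2.imwrite('pics/n1.png',a)
cv2.imwrite('pics/n2.png',cv2.resize(a[120:150,304:374],(770,330),interpolation=cv2.INTER_CUBIC))
E
```

```text
t=16.05 shift cm [0.02 0.23 0.21] twist 0.001 q [-0.54  0.43  1.85  0.    0.86  0.56] pos [ 489.7 -293.6  100.1] F [-0.2  1.  -2.4] op 0.619
[ 3.13985918  0.0042617  -1.10119324] [-0.    -0.001 -0.    -0.    -0.    -0.   ]
```

View pics/n1.png

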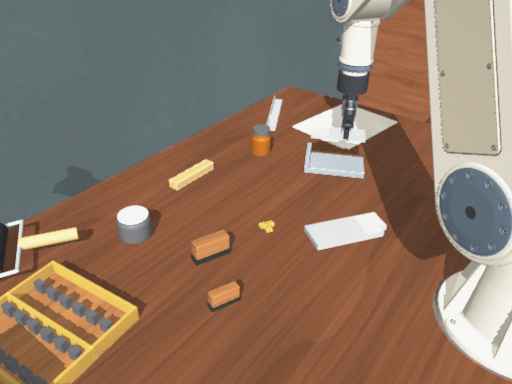

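View pics/n2.png

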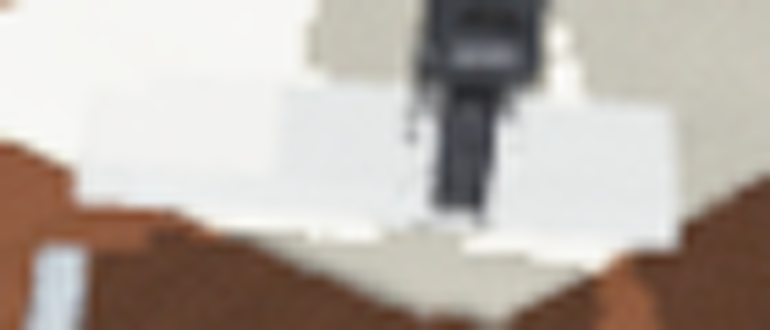

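The arm is still. The scraper stands at (210,247), and the three chips lie on the bench at (267,226). The tin, jar and strip haven't moved, and the plate hovers over the stand at (338,133). Handing in.

```bash
python3 -c "
from rig import job
print(job.sign_off())"
```

```text
the job is handed in; nothing more can be done
None
```

The job is handed in at about 16 s of the 61 s allowed. I wiped the three chips off the notched end of the plate with the scraper and stood the scraper back on its sole on the bench. I then picked the plate up by its plain half and held it over the viewing stand, label up, with the notched end toward the rail.

**Last checks:**
- **Arm:** it was still, with the tool at 100 mm height and the plate's underside at nearly the same level.
- **Objects:** the last side picture shows the chips on the bench and the scraper upright. The tin, jar and strip are where they started.
- **Centring:** the three views disagreed by 2–3 mm. They put the plate about 2–3 mm short of the bed centre, so I shifted it by about that much. I did not re-measure the centre afterwards.
- **Level:** the side view suggested the rail end may be about 3 mm lower than the other, a tilt of roughly 1.4°. That is close to what I can read from the pixels, and the tool itself read level to within 0.3°.
- **Grip:** the opening read 0.62 where the plate's width would give 0.66. The plate held without slipping, and I could not explain the difference.

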